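# Fetch a lamp spacer out of a deep pocket with spring tongs

## Robot

A 6-joint arm with a two-finger parallel gripper is mounted at the origin on the work surface. World frame = base frame: x ahead of the robot, y to its left, z up, the work surface at z = 0. Lengths are in m, angles in degrees, forces in N, time in s.
With the tool pointing down it reaches from about 0.4 to 0.825 m from the base axis. Payload 7 kg.
Tool frame: the origin (TCP) lies between the finger pads; the fingertips stand 22 mm ahead of it and the grasp point (between the pads) lies 3 mm ahead of it; z points along the fingers, y is the direction in which the jaws open and shut (so a half turn about z gives the same grasp; the last joint's range is limited). The gripper opens to 88 mm and grips with 3 to 60 N. Pads are 19 mm wide; open, the fingers measure 130 mm over their backs; the gripper's body (78 mm by 193 mm) begins 47 mm behind the grasp point.
Start: joints at [88.299, 20.546, 0.682, 0, -70.136, -16.507], TCP at [0.211, 0.641, 0.249] pointing down, gripper open.
Joint ranges: [-176.03, 176.03], [-82.01, 121.73], [-58.28, 71.71], [-173.87, 95.51], [-174.79, -0.11], [-173.66, 173.66]. Speed limits (degrees/s): [136.94, 136.94, 172.46, 180, 180, 180].

## Interface

Orientations are given as [roll, pitch, yaw] about the fixed x, y, z axes, in that order (R = Rz(yaw) Ry(pitch) Rx(roll)).
In Python, from plant import telemetry, cams, r gives the robot as it stands.
- The arm moves only by the tool carry_out, never from a script. Its argument "commands" is one flat list of numbers, 5 for each row, row after row: the shift along the world's x, y, z as a fraction of full scale, then the turn about the world's z as a fraction of full scale, then the gripper's target within -1 to 1 (shut at 1, half-way at 0, fully open at -1). In form: [x, y, z, turn, claw, x, y, z, turn, claw, ...]. A call has 1 to 8 rows; each row shifts and turns the commanded pose from where the row before left it; what a row does not reach is not made up. Full scale, the value 1, is 0.04 m for a shift and 4 degrees for a turn. A row lasts 1/10 s, in which the tool goes at most 50 mm and 8.59 degrees, less where a joint would pass 70% of its speed; a pose out of reach is approached as far as the arm can. A call with a number of a shift or a turn outside -1 to 1 is refused whole. A call with a gripper value outside its range is refused whole. The fingers move at their own pace and stop on an object; "grip_force" is the grip in N (left out, the last holds). Time passes only in rows, so rows that do not move let the fingers close. It gives the time, the measured TCP pose, the force and the opening at its end, in the units of the state.
- telemetry.get_state(): the state, without advancing time (a new reading comes with each control period).
- cams.capture(name): name is "scene" or "top" or "wrist"; returns a dict with "frame" (400x640x3 uint8, red, green, blue), "camera_matrix" (3x3 intrinsics, pixels), "camera_from_world" (4x4, takes a point from world to camera coordinates); the wrist camera has in their place "mount" (4x4, takes a point from camera to tool coordinates, whose origin is the TCP and whose axes are the flange's). Camera axes: x right, y down, z forward; pixel columns grow to the right and rows downward; lengths in m; the calibration is good to about 2 mm. A picture is of the moment at which its call begins: read the wrist's pose just before it. There is no depth.
- r.close_job(): hands the job in, once; it reports no verdict.
The state is a dict: "time_s": time; "joints": joint angles; "qd": joint speeds; "joint_torque": joint torques, N m; "tcp_pos": TCP position; "eef_rot": TCP orientation; "contact_force": force on the tool from outside, world axes, zero at the start; "moment": the same for the moment, N m; "gripper_width": finger opening in m.
Only numpy, scipy, OpenCV 4.12 (cv2) and the standard library are available. Lean on these libraries where they do the work, as an engineer would, in place of code of your own. Each camera call takes 0.05 s, during which the arm holds its last target. There are 200 camera calls.

## Task

Take the spring tongs off their hook and, squeezing them, fetch the spacer with the wide foot out of its deep narrow pocket in the plywood block (touch it only with the tongs, and leave the two plain pins in their pockets). Gently stand it upright with its foot wholly on the raised round pad in the middle of the open lamp base, let go of it, and hang the tongs back on the hook. Do not drop the tongs or the spacer, and do not shift or knock over the things around.

Things in the scene. Friction and masses are not known exactly. Their poses are not given: they have to be found in the camera images.
- tongs: Spring tongs, steel, 190 mm tall, 140 g, hanging upright astride the hook's bar. Origin: midway between the two grip plates, the place to grip. z up, y = closing direction, x = along the bar. Grip plates 20 (x) x 5 (y) mm, rubber-faced, from 30 mm below to 40 mm above the origin, outer faces 54 mm apart when open. Below them the arms step inwards to 12 mm wide shanks, clear between them.
- tongs_jaws (a point): On the tongs, midway between the jaws' lower ends, 150 mm below the grip point. Flat jaws, 16 mm wide (x), 5 mm thick, 30 mm tall upwards from here; open 30 mm apart inside and 40 mm outside. The arms slide parallel, so the jaws close by as much as the plates.
- tongs_notch (a point): On the tongs, 24 mm above the grip point, where the bar's axis lies when hung. Here the dark head (20 x 32 mm, top 38 mm above the grip point) has a roof-shaped (inverted V) notch underneath that sits on the bar; its wings end 20 mm above the grip point.
- tong_left (a joint): Inward travel of one arm of the tongs; the other mirrors it. 0 = open, 0.006 m = jaws 18 mm apart, 0.008 m = end stop. Springs push each grip plate outwards with about 4 N when open, 6 N when squeezed.
- hook: Hook stand, fixed. Origin on the table under the hang point. 10 mm bar along its x, axis 200 mm high, from a 14 mm square post at x = +48 mm (206 mm high) to an upturned end at x = -30 to -41 mm, 215 mm high. Foot plate 8 mm thick, x -55 to +65, y +-40 mm. To take the tongs off, lift them 20 mm or more and draw them along -x past the upturned end; hang them back in reverse.
- hook_seat (a point): Middle of the bar's axis: the hang point, 200 mm above the table, axes as the hook stand's. The tongs' origin hangs 24 mm below it.
- block: Plywood block, fixed, 122 (x) x 66 (y) x 135 (z) mm, origin under its centre. Three open-topped pockets in a row along its x at -38, 0 and +38 mm, each 30 (x) x 50 (y) mm and 127 mm deep (floor 8 mm above the table), walls 8 mm.
- spacer: Aluminium spacer, 60 mm tall, about 50 g: round foot 24 mm in diameter and 6 mm high, round body 18 mm in diameter above it. Origin: centre of its underside, z up. It starts upright on the floor of any one of the three pockets, roughly in the middle.
- pin1: Plain aluminium pin without a foot, 12 mm in diameter, 60 mm tall, upright in another pocket; origin at the centre of its underside.
- pin2: The same as the other pin, in the remaining pocket.
- base: Open lamp base, fixed: round black dish 128 mm across, rim 16 mm high, with a flat round pad 76 mm across in the middle whose top is 12 mm above the table. Origin under its centre.
- base_pad (a point): Centre of the pad's top face.
- bottle: Bystander: upright bottle, 52 mm in diameter, 180 mm tall, stands between two of the work stations; origin at the centre of its underside. Topples easily.
- puck: Bystander: loose push-button puck, 64 mm in diameter, 40 mm tall; origin at the centre of its underside.
- screwdriver: Bystander: screwdriver 190 mm long lying on the table beyond the work.
- dome: Bystander: finished dome lamp, 112 mm in diameter, 69 mm tall, beyond the work; origin at the centre of its underside.
Mind the look-alikes: they are no part of the job. What is shaped like the block but green or purple is not meant.

How it is judged:
By the outcome, as a careful person would: the job done as asked, in the order asked, and still so for the second after the job is handed in, with the robot touching nothing.
It also fails if it takes over 72 s, if anything falls off the work surface, if the arm or the gripper's body presses on something with over 40 N, if the wrist force passes 120 N, or if a joint passes its speed limit or range.

## Working session

There is one attempt and no reset: what is moved stays moved. The work goes in short steps, Python scripts to look and compute and a tool call to move; the robot and the scene stay as the last step left them, time stands still between calls to the robot, and variables do not carry over. Pictures are saved under pics/ and viewed, about 8 in all and at most 12, crops included, and the job is handed in when it is done.

Besides the shell and the picture viewer there is one more tool, called by a JSON object that holds its "name" and its "arguments". carry_out: Moves the arm, as the interface text tells. Shift numbers are shares of 0.04 m and turn numbers shares of 4 degrees, none past 1 either way. Its arguments: {"type":"object","properties":{"commands":{"type":"array"},"grip_force":{"type":"number"}},"required":["commands"]}

```bash
mkdir -p pics; ls; cat > h.py <<'E'
import numpy as np, cv2
from plant import telemetry, cams, r
def snap(name,fn,crop=None,s=1):
    st=telemetry.get_state(); c=cams.capture(name); np.savez('pics/'+fn+'.npz',tcp=np.array(st['tcp_pos']),rot=np.array(st['eef_rot']),**{k:np.array(v) for k,v in c.items()})
    im=c['frame'][:,:,::-1]
    show(im,fn,crop,s); return c
def show(im,fn,crop=None,s=1):
    if crop: x0,y0,x1,y1=crop; im=im[y0:y1,x0:x1]
    cv2.imwrite('pics/'+fn+'.png',cv2.resize(im,None,fx=s,fy=s,interpolation=cv2.INTER_CUBIC))
def cfw(d):
    if 'camera_from_world' in d: return d['camera_from_world']
    from scipy.spatial.transform import Rotation as R
    T=np.eye(4);T[:3,:3]=R.from_euler('xyz',d['rot'],degrees=True).as_matrix();T[:3,3]=d['tcp']
    return np.linalg.inv(T@d['mount'])
def px2w(fn,u,v,z):
    d=np.load('pics/'+fn+'.npz');M=cfw(d);K=d['camera_matrix']
    ray=M[:3,:3].T@np.linalg.inv(K)@[u,v,1];o=-M[:3,:3].T@M[:3,3]
    return o+ray*(z-o[2])/ray[2]
def w2px(fn,p):
    d=np.load('pics/'+fn+'.npz');M=cfw(d);q=d['camera_matrix']@(M[:3,:3]@np.array(p)+M[:3,3]);return q[:2]/q[2]
E
python3 - <<'E'
from h import *
print(telemetry.get_state())
a=snap('scene','s0');b=snap('top','t0')
im=np.vstack([a['frame'],b['frame']])[:,:,::-1]
print(b['camera_matrix'],b['camera_from_world'],a['camera_from_world'])
show(im,'st0',None,0.75)
show(a['frame'][:,:,::-1],'s0b',None,1.25);show(b['frame'][:,:,::-1],'t0b',None,1.25)
E
```

```text
pics
{'time_s': 0.0, 'joints': array([ 8.82970663e+01,  2.05909956e+01,  6.32685345e-01, -1.86961649e-02,
       -7.01374588e+01, -1.65065815e+01]), 'qd': array([ 0.09480268,  0.06840594, -0.07579024, -0.03903998,  0.03159632,
       -0.01073919]), 'joint_torque': array([-9.65349027e-04, -5.82712734e+01,  2.93055135e+01,  6.99697718e+00,
        6.87709486e-03, -1.58548964e-04]), 'tcp_pos': array([0.2108249 , 0.64073753, 0.24762385]), 'eef_rot': array([ 1.79903184e+02, -1.03616576e-02, -1.82158734e+01]), 'contact_force': array([ 0.34880607, -0.26104621,  0.41260385]), 'moment': array([ 0.01594679, -0.03883281, -0.03170844]), 'gripper_width': 0.0873925050892857}
[[473.81114176   0.         322.05739049]
 [  0.         473.81114176 199.8441733 ]
 [  0.           0.           1.        ]] [[ 0.00570319 -0.99983877 -0.01702695 -0.04945451]
 [-0.99769983 -0.0045392  -0.06763458  0.61218938]
 [ 0.06754638  0.01737352 -0.99756486  1.1854233 ]
 [ 0.          0.          0.          1.        ]] [[ 0.72755784  0.685816    0.01777631 -0.39605607]
 [ 0.51289659 -0.52653989 -0.67800652 -0.23855834]
 [-0.45562778  0.50240637 -0.73484091  1.28295907]
 [ 0.          0.          0.          1.        ]]
```

View pics/t0b.png

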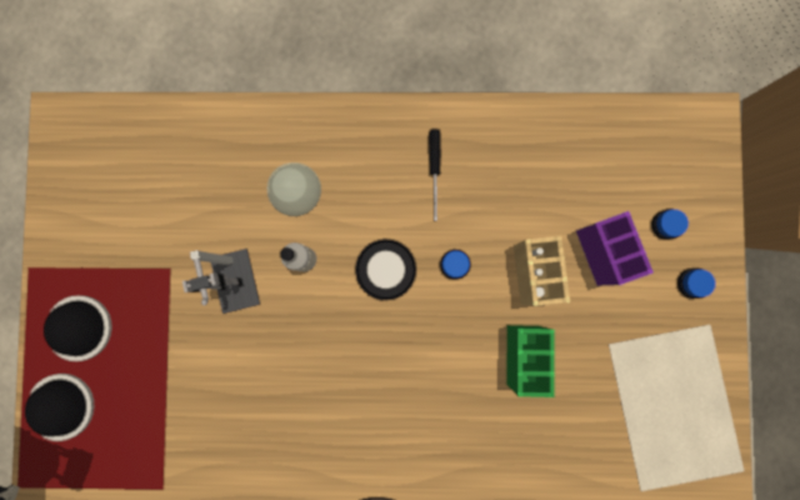

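View pics/s0b.png

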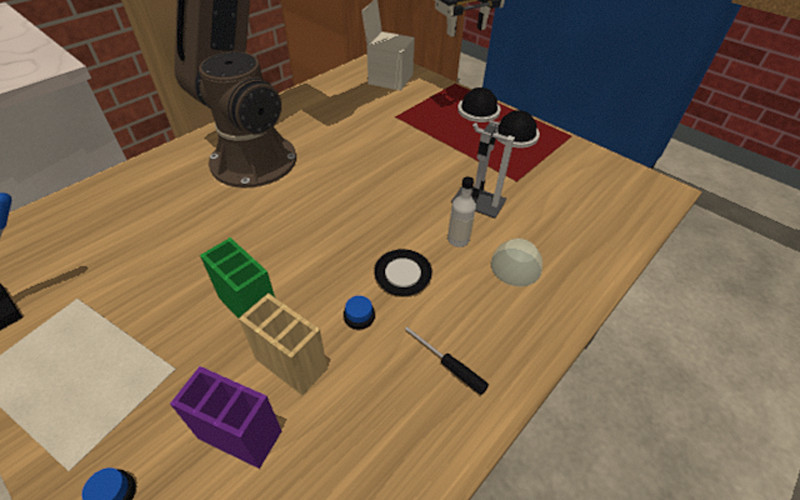

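The top view shows the hook at (225,280), the base at (386,269), the plywood block at (548,270), the bottle at (295,257) and the puck at (455,264). The look-alikes are the purple block at (615,248) and the green one at (530,361). All pixels are ×1.25. Next I'll view one close composite.

```bash
python3 - <<'E'
from h import *
t=np.load('pics/t0.npz')['frame'][:,:,::-1];s=np.load('pics/s0.npz')['frame'][:,:,::-1]
f=lambda im,x,y,w,h,k:cv2.resize(im[y:y+h,x:x+w],None,fx=k,fy=k,interpolation=cv2.INTER_CUBIC)
a=f(t,140,190,80,66,5)   # 400x330
b=f(t,400,180,80,66,5)
c=f(s,340,50,100,67,4);d=f(s,190,225,100,67,4)
cv2.imwrite('pics/c1.png',np.vstack([np.hstack([a,b]),np.hstack([c,d])]))
for n,u,v,z in [('base',386,269,.012),('puck',455,264,.04),('bottle?',290,255,.18),('blk',548,270,.135)]: print(n,px2w('t0',u/1.25,v/1.25,z))
E
```

```text
base [ 0.5734745  -0.01247884  0.012     ]
puck [ 0.58317736 -0.15149161  0.04      ]
bottle? [0.59149834 0.15015244 0.18      ]
blk [ 0.56884358 -0.31466038  0.135     ]
```

View pics/c1.png

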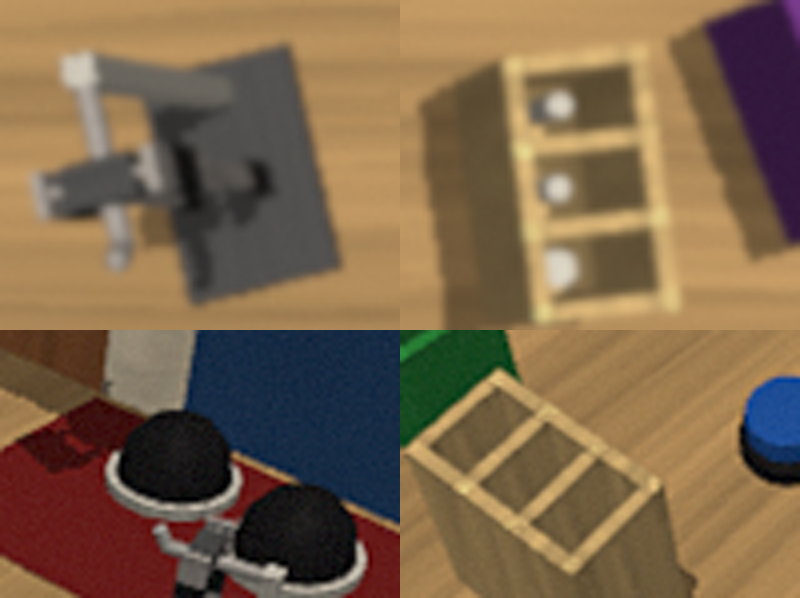

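```bash
python3 - <<'E'
from h import *
A=lambda x,y:(140+(x-.0)/5,190+y/5); B=lambda x,y:(400+(x-400)/5,180+y/5)
P=lambda n,uv,z:print(n,px2w('t0',*uv,z).round(4))
post=px2w('t0',*A(80,68),.206);tip=px2w('t0',*A(119,258),.215)
print(post,tip,np.linalg.norm((post-tip)[:2]),np.degrees(np.arctan2(*(post-tip)[1::-1])))
ax=(post-tip)[:2];ax/=np.linalg.norm(ax);print('hang',post[:2]-.048*ax)
c=[px2w('t0',*A(*q),.008) for q in [(290,45),(340,265),(190,300)]]
e=(c[0]-c[1])[:2];print('plate len',np.linalg.norm(e),'ang',np.degrees(np.arctan2(e[1],e[0])),'wid',np.linalg.norm((c[1]-c[2])[:2]))
m=(c[0]+c[2])[:2]/2;e/=np.linalg.norm(e);print('origin from plate',m-.005*e)
k=[px2w('t0',*B(*q),.135) for q in [(505,58),(647,45),(682,308),(538,322)]]
k=np.array(k);print('blk c',k.mean(0),np.linalg.norm(k[0]-k[1]),np.linalg.norm(k[1]-k[2]))
e=(k[0]+k[1]-k[2]-k[3])[:2];print('ang',np.degrees(np.arctan2(e[1],e[0])))
for q in [(560,268),(558,188),(560,105)]:P('pins',B(*q),.068)
P('notchtongs',A(95,180),.215)
P('bottlecap',(290/1.25,255/1.25),.18)
E
```

```text
[0.59008164 0.30974425 0.206     ] [0.50847968 0.28727529 0.215     ] 0.08463884666461864 15.394797451543099
hang [0.5438039  0.29700175]
plate len 0.11654788025169718 ang 14.120012006970361 wid 0.07906259426410828
origin from plate [0.54345331 0.29736524]
blk c [ 0.56759116 -0.31506198  0.135     ] 0.06530989495363031 0.12105437423084536
ang 6.714508241418496
pins [ 0.5285 -0.314   0.068 ]
pins [ 0.5672 -0.3134  0.068 ]
pins [ 0.6076 -0.3148  0.068 ]
notchtongs [0.5416 0.2985 0.215 ]
bottlecap [0.5915 0.1502 0.18  ]
```

```bash
python3 - <<'E'
from h import *
for z in (.03,.1,.2): print(z,[px2w('t0',u/1.25,v/1.25,z).round(3) for u,v in((77,328),(60,408),(109,326))], [px2w('s0',u/1.25,v/1.25,z).round(3) for u,v in((479,105),(519,130))])
print(w2px('t0',(.211,.641,.25))*1.25,w2px('s0',(.211,.641,.25))*1.25)
print('green',px2w('t0',530/1.25,395/1.25,.135),px2w('t0',507/1.25,360/1.25,.135))
E
```

```text
0.03 [array([0.45, 0.61, 0.03]), array([0.291, 0.638, 0.03 ]), array([0.455, 0.545, 0.03 ])] [array([0.298, 0.636, 0.03 ]), array([0.464, 0.607, 0.03 ])]
0.1 [array([0.455, 0.571, 0.1  ]), array([0.305, 0.597, 0.1  ]), array([0.459, 0.509, 0.1  ])] [array([0.363, 0.531, 0.1  ]), array([0.513, 0.505, 0.1  ])]
0.2 [array([0.462, 0.514, 0.2  ]), array([0.325, 0.537, 0.2  ]), array([0.466, 0.458, 0.2  ])] [array([0.455, 0.382, 0.2  ]), array([0.583, 0.359, 0.2  ])]
[-24.58615757 485.04019478] [466.73343686  23.48614443]
green [ 0.34303551 -0.27985514  0.135     ] [ 0.40525441 -0.23884437  0.135     ]
```

{"name": "carry_out", "arguments": {"commands": [0.76, -0.78, 0.2, 0.74, -1, 0.76, -0.78, 0.2, 0.74, -1, 0.76, -0.78, 0.2, 0.74, -1, 0.76, -0.78, 0.2, 0.74, -1, 0.76, -0.78, 0.2, 0.74, -1, 0.76, -0.78, 0.2, 0.74, -1, 0.76, -0.78, 0.2, 0.74, -1, 0.76, -0.78, 0.2, 0.74, -1], "grip_force": 20}}

```text
time_s: 0.9
tcp_pos: [0.4549, 0.39, 0.3127]
eef_rot: [180.0, 0.0, 5.6]
contact_force: [0.6, 0.8, -0.6]
gripper_width: 0.0877
```

{"name": "carry_out", "arguments": {"commands": [0.747, -0.783, 0, 0.753, -1, 0.747, -0.783, 0, 0.753, -1, 0.747, -0.783, 0, 0.753, -1, 0, 0, 0, 0, -1, 0, 0, 0, 0, -1]}}

```text
time_s: 1.4
tcp_pos: [0.5442, 0.2965, 0.3119]
eef_rot: [180.0, 0.1, 14.3]
contact_force: [0.2, 1.7, 0.6]
gripper_width: 0.0876
```

```bash
python3 - <<'E'
from h import *
s=telemetry.get_state();print(s['time_s'],s['tcp_pos'],s['eef_rot'],s['contact_force'])
snap('wrist','w1',None,1.25)
d=np.load('pics/w1.npz');print(d['mount'])
for n,p in [('tip',(.5085,.2873,.215)),('post',(.59,.3097,.206)),('seat',(.5437,.2972,.2))]:print(n,w2px('w1',p)*1.25)
E
```

```text
1.4 [0.54420867 0.29650194 0.31187378] [1.79981573e+02 6.63719857e-02 1.43473295e+01] [0.21188932 1.66268773 0.56601483]
[[ 2.07257531e-04 -9.66548486e-01 -2.56483882e-01  6.87891047e-02]
 [ 9.99999969e-01  2.35104050e-04 -7.79071936e-05 -1.46449641e-03]
 [ 1.35601480e-04 -2.56483858e-01  9.66548505e-01 -1.36557150e-01]
 [ 0.00000000e+00  0.00000000e+00  0.00000000e+00  1.00000000e+00]]
tip [402.81627284 325.36740464]
post [400.21124487 174.43752981]
seat [401.28242008 256.69991662]
```

View pics/w1.png

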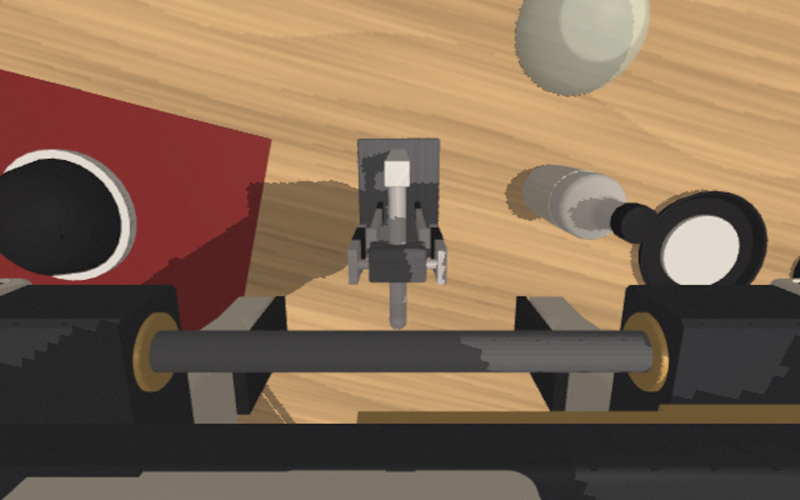

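The wrist view shows the post at (397,173), the tip at (398,325) and the head at (398,264), with plates spanning 348–447. That puts the tongs about 2 mm to the +y side of the tool axis. I'll correct for that and descend.

{"name": "carry_out", "arguments": {"commands": [0, 0.045, -0.8, 0, -1, 0, 0, -0.8, 0, -1, 0, 0, -0.8, 0, -1, 0, 0, -0.6, 0, -1, 0, 0, -0.315, 0, -1, 0, 0, 0, 0, -0.9, 0, 0, 0, 0, -0.5, 0, 0, 0, 0, -0.3]}}

```text
time_s: 2.25
tcp_pos: [0.5443, 0.3003, 0.1816]
eef_rot: [-179.9, -0.1, 14.5]
contact_force: [1.0, 0.0, 0.4]
gripper_width: 0.0726
```

{"name": "carry_out", "arguments": {"commands": [0, 0, 0, 0, -0.24, 0, 0, 0, 0, -0.22, 0, 0, 0, 0, -0.2, 0, 0, 0, 0, -0.18, 0, 0, 0, 0, -0.18, 0, 0, 0, 0, -0.18]}}

```text
time_s: 2.85
tcp_pos: [0.544, 0.2991, 0.1804]
eef_rot: [180.0, -0.0, 14.5]
contact_force: [-0.2, -4.2, 5.5]
gripper_width: 0.0519
```

```bash
python3 - <<'E'
from h import *
s=telemetry.get_state();print(s['time_s'],s['tcp_pos'],s['eef_rot'],s['contact_force'],s['moment'],s['gripper_width'])
a=snap('scene','s2',(340,50,460,190),4); b=snap('wrist','w2')
a=a['frame'][60:190,320:450,::-1];b=b['frame'][100:360,190:450,::-1]
cv2.imwrite('pics/c2.png',np.hstack([cv2.resize(a,(520,520),interpolation=2),cv2.resize(b,(280,280))[np.r_[0:280]].repeat(1,0) if 0 else cv2.copyMakeBorder(b,0,260,0,0,0)]))
E
```

```text
2.85 [0.54401488 0.29914905 0.18043076] [ 1.79983345e+02 -2.63114503e-02  1.45071930e+01] [-0.22870413 -4.19043627  5.46059856] [-1.26679517 -0.12324254  0.00955398] 0.051885621290842655
```

View pics/c2.png

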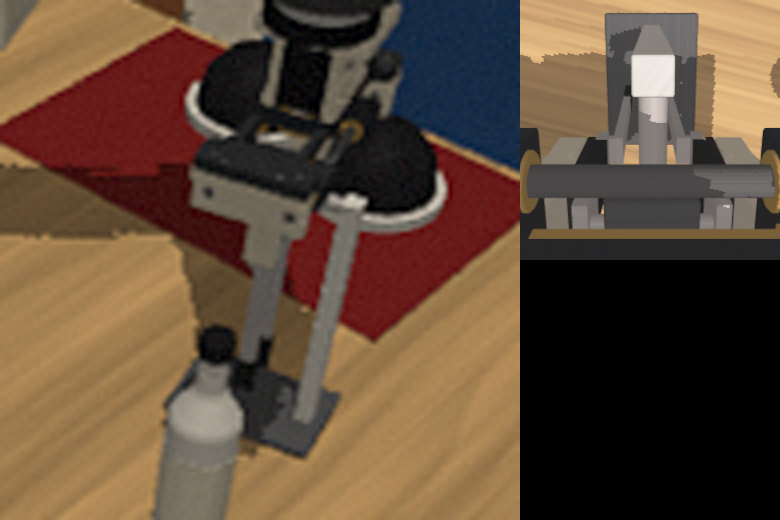

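The fingers have closed on the plates at 51.9 mm. There is a slight side load of −4 N in y, so I'll shift about 1 mm that way, then lift slowly.

{"name": "carry_out", "arguments": {"commands": [0, -0.03, 0, 0, -0.18, 0, 0, 0.05, 0, -0.18, 0, 0, 0.1, 0, -0.18, 0, 0, 0.2, 0, -0.18, 0, 0, 0.25, 0, -0.18, 0, 0, 0.3, 0, -0.18, 0, 0, 0, 0, -0.18]}}

```text
time_s: 3.65
tcp_pos: [0.5448, 0.299, 0.2187]
eef_rot: [-179.9, -0.2, 14.5]
contact_force: [0.2, -0.2, -1.0]
gripper_width: 0.0517
```

```bash
python3 - <<'E'
from h import *
s=telemetry.get_state();print(s['time_s'],s['tcp_pos'],s['eef_rot'],s['contact_force'],s['moment'],s['gripper_width'])
a=snap('scene','s3'); b=snap('wrist','w3')
a=a['frame'][60:190,320:450,::-1];b=b['frame'][100:360,190:450,::-1]
cv2.imwrite('pics/c3.png',np.hstack([cv2.resize(a,(520,520),interpolation=2),cv2.copyMakeBorder(b,0,260,0,0,0)]))
E
```

```text
3.65 [0.54475452 0.29898612 0.21869202] [-179.90752215   -0.2129585    14.52456736] [ 0.15616607 -0.17012174 -0.99363456] [-0.00710544 -0.08284454 -0.00622061] 0.05174020859403852
```

View pics/c3.png

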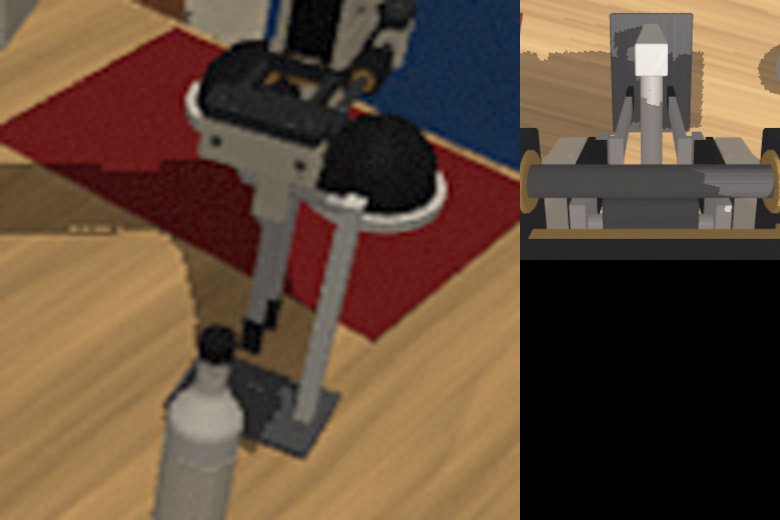

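The tongs are lifted and hanging straight, with about 1 N of weight on the tool. I'll draw them off along −x, raise them and travel to the block.

{"name": "carry_out", "arguments": {"commands": [-0.51, -0.133, 0, 0, -0.18, -0.51, -0.133, 0, 0, -0.18, -0.51, -0.133, 0, 0, -0.18, -0.51, -0.133, 0, 0, -0.18, 0, 0, 0.5, 0, -0.18, 0, 0, 0.9, 0, -0.18, 0, 0, 0.9, 0, -0.18, 0, 0, 0.5, 0, -0.18]}}

```text
time_s: 4.55
tcp_pos: [0.4626, 0.2772, 0.3308]
eef_rot: [-179.9, -0.2, 14.5]
contact_force: [-0.3, -0.1, -1.8]
gripper_width: 0.0516
```

{"name": "carry_out", "arguments": {"commands": [0.0133, -0.5, 0, -0.122, -0.18, 0.0133, -0.9, 0, -0.122, -0.18, 0.0133, -1, 0, -0.122, -0.18, 0.0133, -1, 0, -0.122, -0.18, 0.0133, -1, 0, -0.122, -0.18, 0.0133, -1, 0, -0.122, -0.18, 0.0133, -1, 0, -0.122, -0.18, 0.0133, -1, 0, -0.122, -0.18]}}

```text
time_s: 5.35
tcp_pos: [0.4652, -0.0212, 0.3269]
eef_rot: [-180.0, 0.1, 10.6]
contact_force: [0.8, -0.1, -1.1]
gripper_width: 0.052
```

{"name": "carry_out", "arguments": {"commands": [0.0133, -1, 0, -0.122, -0.18, 0.0133, -1, 0, -0.122, -0.18, 0.0133, -1, 0, -0.122, -0.18, 0.0133, -1, 0, -0.122, -0.18, 0.0133, -1, 0, -0.122, -0.18, 0.0133, -1, 0, -0.122, -0.18, 0.0133, -0.89, 0, -0.122, -0.18, 0.0133, -0.5, 0, -0.122, -0.18]}}

```text
time_s: 6.15
tcp_pos: [0.4692, -0.3171, 0.3261]
eef_rot: [-179.9, 0.1, 6.5]
contact_force: [0.7, 0.0, -1.8]
gripper_width: 0.0517
```

{"name": "carry_out", "arguments": {"commands": [0, 0, 0, 0, -0.18, 0, 0, 0, 0, -0.18, 0, 0, 0, 0, -0.18]}}

```text
time_s: 6.45
tcp_pos: [0.4702, -0.3141, 0.3274]
eef_rot: [-180.0, 0.0, 6.7]
contact_force: [-0.5, 0.5, -1.9]
gripper_width: 0.0519
```

```bash
python3 - <<'E'
from h import *
s=telemetry.get_state();print(s['time_s'],s['tcp_pos'],s['eef_rot'],s['contact_force'],s['moment'],s['gripper_width'])
snap('wrist','w4',None,1.25)
E
```

```text
6.45 [ 0.47016012 -0.31412701  0.32738914] [-1.79963078e+02  3.85986437e-02  6.70934666e+00] [-0.46356152  0.52706281 -1.91271805] [-0.01356424  0.02868031 -0.01113798] 0.051946611099345744
```

View pics/w4.png

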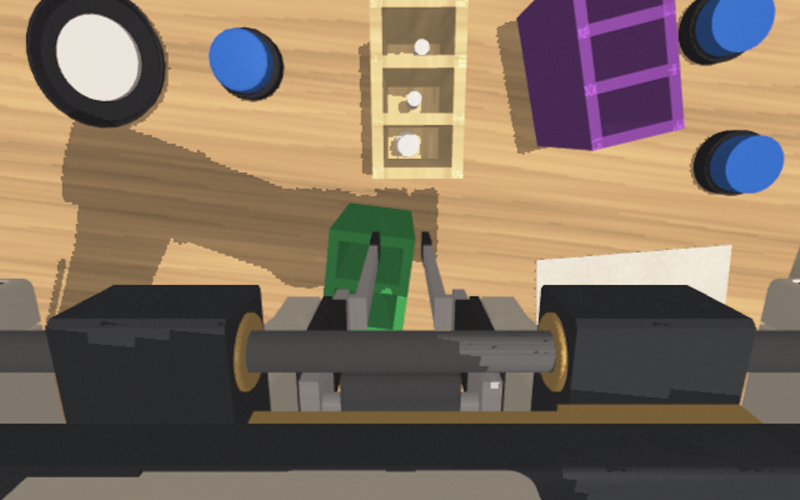

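The spacer is in the pocket nearest the robot, with its wide top at (407,146). The pins are at (413,98) and (421,47), and the jaw ends are at (375,238) and (427,238).

```bash
python3 - <<'E'
from h import *
im=np.load('pics/w4.npz')['frame'][:,:,::-1]
f=lambda x,y,w,h,k:cv2.resize(im[y:y+h,x:x+w],None,fx=k,fy=k,interpolation=cv2.INTER_CUBIC)
cv2.imwrite('pics/c4.png',f(285,60,100,140,4))
q=lambda u,v,z:px2w('w4',u/1.25,v/1.25,z)
print('spacer',q(407,146,.068)); print('corners',q(373,178,.135),q(463,178,.135),np.linalg.norm(q(373,178,.135)-q(463,178,.135)))
print('pins',q(413,98,.068),q(421,47,.068)); print('jaws',q(401,238,.1734)); print(q(375,238,.1734)-q(427,238,.1734))
print('base',q(97,57,.012),'puck',q(240,57,.04))
E
```

```text
spacer [ 0.52880964 -0.31153442  0.068     ]
corners [ 0.50469086 -0.28827748  0.135     ] [ 0.51245808 -0.35414369  0.135     ] 0.06632259740175836
pins [ 0.56871701 -0.31179621  0.068     ] [ 0.60902548 -0.31339067  0.068     ]
jaws [ 0.47093212 -0.31301297  0.1734    ]
[-0.00410974  0.03481819  0.        ]
base [ 0.57451876 -0.0110093   0.012     ] puck [ 0.58712612 -0.15540864  0.04      ]
```

View pics/c4.png

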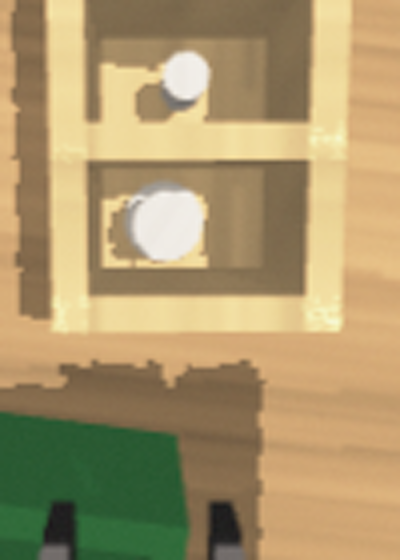

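{"name": "carry_out", "arguments": {"commands": [0.3, 0, 0, 0, -0.15, 0.45, 0, 0, 0, -0.12, 0.45, 0, 0, 0, -0.1, 0.26, 0, -0.2, 0, -0.09, 0, 0, -0.45, 0, -0.09, 0, 0, 0, 0, -0.09, 0, 0, 0, 0, -0.09]}}

```text
time_s: 7.2
tcp_pos: [0.529, -0.3143, 0.3016]
eef_rot: [-180.0, 0.1, 6.7]
contact_force: [-0.2, -0.1, 0.2]
gripper_width: 0.0476
```

```bash
python3 - <<'E'
from h import *
s=telemetry.get_state();print(s['time_s'],s['tcp_pos'],s['eef_rot'],s['contact_force'],s['moment'],s['gripper_width'])
c=snap('wrist','w5')
im=c['frame'][:,:,::-1]
cv2.imwrite('pics/c5.png',cv2.resize(im[110:260,250:400],None,fx=4,fy=4,interpolation=cv2.INTER_CUBIC))
t=s['tcp_pos']
for n,p in [('jaws',t-[0,0,.154]),('axis@.068',[t[0],t[1],.068]),('axis@.135',[t[0],t[1],.135])]: print(n,(w2px('w5',p)-[250,110])*4)
E
```

```text
7.2 [ 0.52900991 -0.3143442   0.30164731] [-1.79987425e+02  6.93854190e-02  6.73736665e+00] [-0.23654898 -0.13879358  0.19140893] [-0.07611239 -0.00978521 -0.00873498] 0.047633085147763196
jaws [287.70595571 325.35340425]
axis@.068 [286.34962894 256.15267586]
axis@.135 [287.44569331 312.07463706]
```

View pics/c5.png

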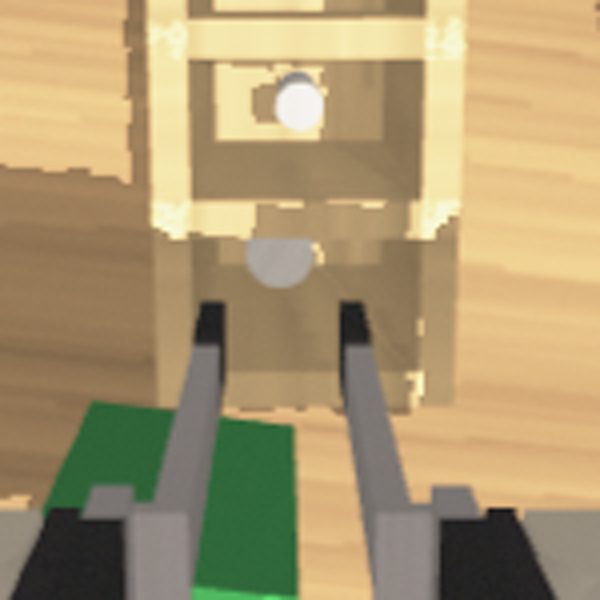

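```bash
python3 - <<'E'
from h import *
from scipy.spatial.transform import Rotation as R
t=np.load('pics/w5.npz')['tcp']
Y=R.from_euler('z',6.7,degrees=True)
q=lambda u,v,z:(Y.inv().apply(px2w('w5',u/4+250,v/4+110,z)-t)*1000).round(1)
print('jaw bottom +x edges',q(212,303,.148),q(355,303,.148),'-x/y spacer',q(280,288,.068),q(247,256,.068),q(313,256,.068))
print('pocket inner',q(192,238,.135),q(420,238,.135),q(192,372,.135),q(418,372,.135))
E
```

```text
jaw bottom +x edges [   4.9   15.9 -153.6] [   4.9  -14.1 -153.6] -x/y spacer [  -8.6    1.7 -233.6] [   0.    10.4 -233.6] [   0.    -7.1 -233.6]
pocket inner [  16.4   20.7 -166.6] [  16.5  -28.7 -166.6] [ -13.7   21.2 -166.6] [ -13.6  -29.  -166.6]
```

{"name": "carry_out", "arguments": {"commands": [0.08, 0.01, 0, 0, -0.09, 0, 0, -0.2, 0, -0.09, 0, 0, -0.4, 0, -0.09, 0, 0, -0.4, 0, -0.09, 0, 0, -0.4, 0, -0.09, 0, 0, -0.4, 0, -0.09]}}

```text
time_s: 7.85
tcp_pos: [0.5322, -0.3142, 0.2293]
eef_rot: [180.0, -0.0, 6.7]
contact_force: [-0.7, 0.1, -1.4]
gripper_width: 0.0479
```

{"name": "carry_out", "arguments": {"commands": [0, 0, -0.4, 0, -0.09, 0, 0, -0.4, 0, -0.09, 0, 0, -0.25, 0, -0.09, 0, 0, -0.15, 0, -0.09, 0, 0, 0, 0, -0.09]}}

```text
time_s: 8.35
tcp_pos: [0.532, -0.3142, 0.1813]
eef_rot: [-180.0, 0.1, 6.7]
contact_force: [-0.4, -0.2, -0.7]
gripper_width: 0.0479
```

```bash
python3 - <<'E'
from h import *
s=telemetry.get_state();print(s['time_s'],s['tcp_pos'],s['eef_rot'],s['contact_force'],s['moment'],s['gripper_width'])
E
```

```text
8.35 [ 0.53200393 -0.31419949  0.18129917] [-1.79976102e+02  5.80393091e-02  6.69658136e+00] [-0.39075429 -0.23827368 -0.68023758] [-0.04584234 -0.02435511  0.05973798] 0.047908181058283685
```

There was no contact on the way down. I'll squeeze now.

{"name": "carry_out", "arguments": {"commands": [0, 0, 0, 0, -0.06, 0, 0, 0, 0, -0.02, 0, 0, 0, 0, 0.02, 0, 0, 0, 0, 0.05, 0, 0, 0, 0, 0.08, 0, 0, 0, 0, 0.12, 0, 0, 0, 0, 0.12, 0, 0, 0, 0, 0.12], "grip_force": 25}}

```text
time_s: 9.15
tcp_pos: [0.5325, -0.3143, 0.1824]
eef_rot: [180.0, -0.0, 6.7]
contact_force: [0.3, 0.9, 2.8]
gripper_width: 0.0401
```

{"name": "carry_out", "arguments": {"commands": [0, 0, 0.05, 0, 0.12, 0, 0, 0.1, 0, 0.12, 0, 0, 0.2, 0, 0.12, 0, 0, 0.2, 0, 0.12, 0, 0, 0, 0, 0.12]}}

```text
time_s: 9.65
tcp_pos: [0.5331, -0.3146, 0.2058]
eef_rot: [179.9, -0.1, 6.7]
contact_force: [-0.2, 0.1, -1.1]
gripper_width: 0.0403
```

```bash
python3 - <<'E'
from h import *
s=telemetry.get_state();print(s['time_s'],s['tcp_pos'],s['eef_rot'],s['contact_force'],s['moment'],s['gripper_width'])
E
```

```text
9.65 [ 0.53307354 -0.31464134  0.20575472] [ 1.79924845e+02 -1.33836962e-01  6.71032902e+00] [-0.18840163  0.05466841 -1.0860602 ] [-0.03020505 -0.07899912 -0.00840939] 0.04028591432946116
```

{"name": "carry_out", "arguments": {"commands": [0, 0, 0.3, 0, 0.12, 0, 0, 0.5, 0, 0.12, 0, 0, 0.6, 0, 0.12, 0, 0, 0.6, 0, 0.12, 0, 0, 0.6, 0, 0.12, 0, 0, 0.5, 0, 0.12, 0, 0, 0.4, 0, 0.12, 0, 0, 0, 0, 0.12]}}

```text
time_s: 10.45
tcp_pos: [0.533, -0.3147, 0.3472]
eef_rot: [179.9, -0.2, 6.7]
contact_force: [0.6, -0.6, -1.5]
gripper_width: 0.0402
```

```bash
python3 - <<'E'
from h import *
s=telemetry.get_state();print(s['time_s'],s['tcp_pos'],s['eef_rot'],s['contact_force'],s['moment'],s['gripper_width'])
a=snap('scene','s6');c=snap('wrist','w6')
t=s['tcp_pos'];p=w2px('s6',t-[0,0,.16]);x,y=int(p[0]),int(p[1]);print(x,y)
A=cv2.resize(a['frame'][y-70:y+60,x-50:x+50,::-1],None,fx=4,fy=4,interpolation=2)
B=cv2.resize(c['frame'][110:240,260:360,::-1],None,fx=4,fy=4,interpolation=2)
cv2.imwrite('pics/c6.png',np.hstack([A,B]))
for n,z in [('jaws',.154),('spacer bottom',.154+.022),('foot top',.170)]: print(n,(w2px('s6',t-[0,0,z])-[x-50,y-70])*4)
E
```

```text
10.45 [ 0.5330157  -0.31473137  0.34721449] [179.86573452  -0.23876207   6.70895692] [ 0.57362578 -0.60326672 -1.52065218] [-0.09728065 -0.0735719  -0.00483352] 0.04021665593388357
206 233
jaws [201.52763123 276.13554639]
spacer bottom [210.21898222 302.42037076]
foot top [207.88568636 295.36389911]
```

View pics/c6.png

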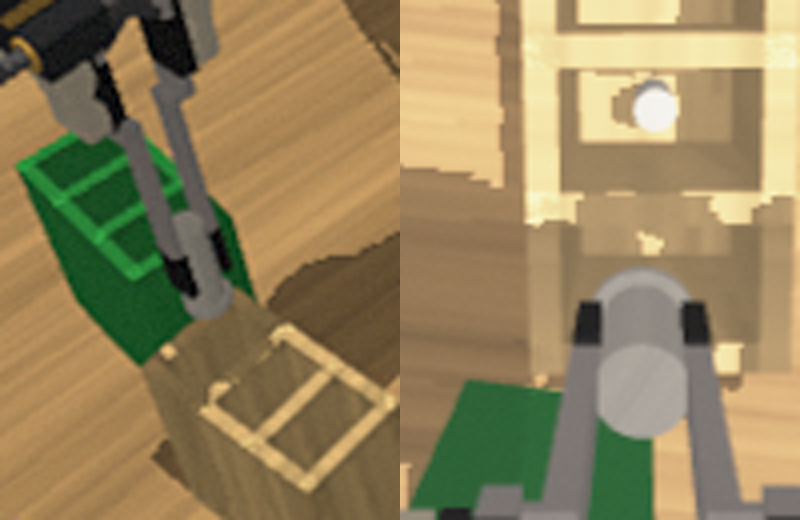

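The spacer is held upright and centred between the jaws: jaw centre at x=641, top at x=642. I'll carry it to the pad.

{"name": "carry_out", "arguments": {"commands": [0.11, 0.4, 0, 0, 0.12, 0.11, 0.8, 0, 0, 0.12, 0.11, 0.9, 0, 0, 0.12, 0.11, 0.95, 0, 0, 0.12, 0.11, 0.95, 0, 0, 0.12, 0.11, 0.95, 0, 0, 0.12, 0.11, 0.9, 0, 0, 0.12, 0.11, 0.8, 0, 0, 0.12]}}

```text
time_s: 11.35
tcp_pos: [0.5669, -0.0459, 0.3429]
eef_rot: [-180.0, 0.1, 6.7]
contact_force: [0.2, -0.6, -1.5]
gripper_width: 0.04
```

{"name": "carry_out", "arguments": {"commands": [0.11, 0.6, 0, 0, 0.12, 0.11, 0.31, 0, 0, 0.12, 0, 0, -0.4, 0, 0.12, 0, 0, -0.7, 0, 0.12, 0, 0, -0.8, 0, 0.12, 0, 0, -0.8, 0, 0.12, 0, 0, -0.6, 0, 0.12, 0, 0, -0.35, 0, 0.12]}}

```text
time_s: 12.15
tcp_pos: [0.5746, -0.0122, 0.1948]
eef_rot: [180.0, 0.3, 6.7]
contact_force: [-1.3, -0.4, -1.9]
gripper_width: 0.0404
```

{"name": "carry_out", "arguments": {"commands": [0, 0, -0.1, 0, 0.12, 0, 0, -0.05, 0, 0.12, 0, 0, 0, 0, 0.12]}}

```text
time_s: 12.45
tcp_pos: [0.5766, -0.0119, 0.1924]
eef_rot: [180.0, -0.0, 6.7]
contact_force: [-0.2, 0.3, -1.8]
gripper_width: 0.0402
```

```bash
python3 - <<'E'
from h import *
s=telemetry.get_state();print(s['time_s'],s['tcp_pos'],s['eef_rot'],s['contact_force'],s['moment'],s['gripper_width'])
a=snap('scene','s7');c=snap('wrist','w7')
t=s['tcp_pos'];p=w2px('s7',[.574,-.012,.03]);x,y=int(p[0]),int(p[1])
A=cv2.resize(a['frame'][y-70:y+60,x-50:x+50,::-1],None,fx=4,fy=4,interpolation=2)
B=cv2.resize(c['frame'][90:220,270:370,::-1],None,fx=4,fy=4,interpolation=2)
cv2.imwrite('pics/c7.png',np.hstack([A,B]))
g=lambda p:((w2px('w7',p)-[270,90])*4).round()
print([g((.574+.038*np.cos(k),-.0118+.038*np.sin(k),.012)) for k in (0,1.57,3.14,4.71)])
E
```

```text
12.45 [ 0.57656659 -0.01188975  0.19237415] [ 1.79993137e+02 -2.67569478e-02  6.69975106e+00] [-0.15863413  0.25270395 -1.7509457 ] [-0.09733827 -0.04771335 -0.05289308] 0.04019503552452035
[array([226., 227.]), array([ 41., 373.]), array([186., 548.]), array([369., 411.])]
```

View pics/c7.png

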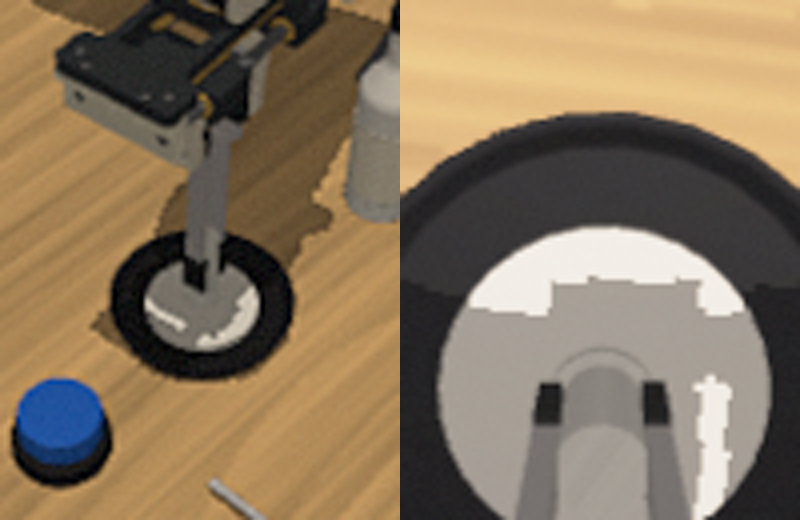

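The spacer is centred over the pad, about 6 mm above it. I'll lower it slowly and watch the force.

{"name": "carry_out", "arguments": {"commands": [0, 0, -0.05, 0, 0.12, 0, 0, -0.04, 0, 0.12, 0, 0, -0.02, 0, 0.12, 0, 0, 0, 0, 0.12]}}

```text
time_s: 12.95
tcp_pos: [0.5762, -0.0119, 0.1875]
eef_rot: [180.0, 0.0, 6.7]
contact_force: [-0.4, -0.1, -1.2]
gripper_width: 0.04
```

{"name": "carry_out", "arguments": {"commands": [0, 0, -0.02, 0, 0.12, 0, 0, -0.01, 0, 0.12, 0, 0, 0, 0, 0.12]}}

```text
time_s: 13.25
tcp_pos: [0.5764, -0.0119, 0.1864]
eef_rot: [180.0, -0.0, 6.7]
contact_force: [0.5, -0.0, -1.3]
gripper_width: 0.0403
```

{"name": "carry_out", "arguments": {"commands": [0, 0, -0.01, 0, 0.12, 0, 0, 0, 0, 0.12]}}

```text
time_s: 13.45
tcp_pos: [0.5765, -0.0118, 0.1864]
eef_rot: [180.0, -0.0, 6.7]
contact_force: [-1.0, 0.5, 2.0]
gripper_width: 0.0401
```

Contact with the pad: force went from −1.5 to +2 N. I'll release slowly while keeping hold of the tongs.

{"name": "carry_out", "arguments": {"commands": [0, 0, 0, 0, 0.08, 0, 0, 0, 0, 0.05, 0, 0, 0, 0, 0.02, 0, 0, 0, 0, -0.02, 0, 0, 0, 0, -0.06, 0, 0, 0, 0, -0.1, 0, 0, 0, 0, -0.15, 0, 0, 0, 0, -0.15]}}

```text
time_s: 14.25
tcp_pos: [0.5763, -0.0119, 0.1859]
eef_rot: [-180.0, 0.0, 6.7]
contact_force: [-0.3, -0.0, -1.8]
gripper_width: 0.0502
```

{"name": "carry_out", "arguments": {"commands": [0, 0, 0.1, 0, -0.15, 0, 0, 0.3, 0, -0.15, 0, 0, 0.4, 0, -0.15, 0, 0, 0.6, 0, -0.15, 0, 0, 0.7, 0, -0.15, 0, 0, 0.7, 0, -0.15, 0, 0, 0.4, 0, -0.15]}}

```text
time_s: 14.95
tcp_pos: [0.577, -0.012, 0.3179]
eef_rot: [180.0, -0.2, 6.7]
contact_force: [0.2, -0.1, -0.4]
gripper_width: 0.0501
```

```bash
python3 - <<'E'
from h import *
s=telemetry.get_state();print(s['time_s'],s['tcp_pos'],s['eef_rot'],s['contact_force'],s['moment'],s['gripper_width'])
a=snap('scene','s8');c=snap('wrist','w8')
# white/grey spacer check: compare spacer appearance in scene before/after at pad
p=w2px('s8',[.573,-.0115,.012]);q=w2px('s8',[.573,-.0115,.072]);print(p,q)
g=cv2.cvtColor(a['frame'],cv2.COLOR_RGB2GRAY);x=int(p[0]);y=int(p[1])
for v in range(y-45,y+16,3): print(v,g[v,x-18:x+20:2])
E
```

```text
14.95 [ 0.57701578 -0.01197176  0.31791247] [179.99753612  -0.2442802    6.71393467] [ 0.19997116 -0.05215308 -0.43254059] [-0.02787787 -0.05562624 -0.00751251] 0.050121091193422014
[321.83156879 216.78612373] [322.46410816 202.01880962]
171 [145 143 139 139 136 128 131 100  67  92  99 106  14  18  36  82  76  75
  76]
174 [140 139 136 129 129 133 136 107   6   7  10  84  63  27  42  78  77  78
  80]
177 [137 128 133 133 136 134 133 109  10   9   7  82  77  77  73  77  78  82
  84]
180 [130 133 133 134 133 139 141 121  41  13  21  79  75  76  78  81  80  83
  85]
183 [134 135 132 141 141 133 130  97  76  76  74  78  79  78  82  83  84  83
  76]
186 [132 140 139 130 129 130 109  73  74  73  75  84  83  80  80  85  77  80
  90]
189 [138 129 121 123 133 107  71  71  79  83  80  80  83  82  77  78  90  88
  87]
192 [126 127 135 129 132  69  78  87  82  81  84  85  79  84  91  93  88  86
  90]
195 [134 131 126 129 140  78  85  83  85  87  78  81  89  91  86  87  87  85
  85]
198 [130 128 133 143 147  76  85  84  78  70  78  86  91  91  89  85  86  90
  90]
201 [136 142 149 130  63  17  15
[... 180 characters left out ...]
08 105  62  21  10   7  24  10
  16]
210 [  9  17  14   4  69 120 113 113 108 109 108 107 111 113 111  42  15  24
  22]
213 [ 14  12   1 113 132 111 109 113 108 103 106  99 114 109 165 202 102  17
  22]
216 [ 17  13   7 119 109 111 130 105 104 108 108 101 109 109 121 191 186   7
  20]
219 [  8  19   8 114 113 111 109 109 105 109 108 103 102 198 190 187 185   6
  23]
222 [ 22   9  14  80 115 110 112 108 110 109 163 166 194 186 189 196 114  15
  24]
225 [ 16  23  26   8  78 114 113 110 112 122 195 187 189 191 182  98  13  30
  25]
228 [ 71  18  21  30  25  10  52 100 107 145 166 146 107  79  14  21  24  20
  17]
231 [151 102  42  18  23  21  24  24  18  20  24  20  24  27  24  16  23  18
  91]
```

The spacer is standing: in the scene picture its top edge is at v≈200, against 202 predicted. Before going back I'll check numerically that the tongs have not slipped in the fingers.

```bash
python3 - <<'E'
from h import *
G=lambda n:cv2.cvtColor(np.load(f'pics/{n}.npz')['frame'],cv2.COLOR_RGB2GRAY)
for n,m in (('w5','w8'),('w4','w8')):
  # head/plate region lower image and jaws black tips
  a,b=G(n),G(m)
  for nm,(x,y,w,h) in dict(jawL=((297,184,12,12) if n=='w5' else (294,184,12,12)),jawR=((333,184,12,12) if n=='w5' else (335,184,12,12)),head=(270,300,100,36)).items():
    t=a[y:y+h,x:x+w];R=b[y-10:y+h+10,x-10:x+w+10];_,s,_,l=cv2.minMaxLoc(cv2.matchTemplate(R,t,cv2.TM_CCOEFF_NORMED));print(n,nm,l[0]-10,l[1]-10,round(s,2))
E
```

```text
w5 jawL -1 0 0.63
w5 jawR 2 0 0.56
w5 head 0 0 0.9
w4 jawL 7 10 0.53
w4 jawR -1 0 0.64
w4 head 0 0 0.91
```

{"name": "carry_out", "arguments": {"commands": [-0.5, 0.1, 0, 0.2, -0.16, -0.8, 0.4, 0, 0.2, -0.17, -0.8, 0.7, 0, 0.2, -0.18, -0.6, 0.9, 0, 0.2, -0.18, -0.15, 0.95, 0, 0.2, -0.18, 0, 0.95, 0, 0.2, -0.18, 0, 0.95, 0, 0.2, -0.18, 0, 0.9, 0, 0.2, -0.18]}}

```text
time_s: 15.85
tcp_pos: [0.4615, 0.2236, 0.3137]
eef_rot: [-180.0, 0.0, 13.2]
contact_force: [-0.2, -0.1, -1.7]
gripper_width: 0.0516
```

{"name": "carry_out", "arguments": {"commands": [0, 0.8, 0, 0.2, -0.18, 0, 0.42, 0, 0.15, -0.18, 0, 0.15, -0.3, 0, -0.18, 0, 0, -0.7, 0, -0.18, 0, 0, -0.7, 0, -0.18, 0, 0, -0.5, 0, -0.18, 0, 0, -0.2, 0, -0.18, 0, 0, 0, 0, -0.18]}}

```text
time_s: 16.65
tcp_pos: [0.4618, 0.2757, 0.2167]
eef_rot: [179.9, 0.1, 14.5]
contact_force: [-0.8, -0.2, -1.0]
gripper_width: 0.0517
```

```bash
python3 - <<'E'
from h import *
s=telemetry.get_state();print(s['time_s'],s['tcp_pos'],s['eef_rot'],s['contact_force'],s['gripper_width'])
snap('wrist','w9',None,1.25)
t=s['tcp_pos'];print('tip',w2px('w9',(.5085,.2873+.0005,.215))*1.25,'post',w2px('w9',(.59,.3097,.206))*1.25)
E
```

```text
16.65 [0.46183402 0.27571262 0.21666992] [1.79912134e+02 1.29400134e-01 1.44520064e+01] [-0.80007886 -0.18197101 -1.03737599] 0.051733138719862445
tip [404.6922823  202.13987466] post [402.13066688 -98.13634071]
```

There is no slip: the head and jaws sit at the same pixels as before. I'll follow the take-off path in reverse.

{"name": "carry_out", "arguments": {"commands": [0.4, 0.105, 0, 0, -0.18, 0.51, 0.133, 0, 0, -0.18, 0.51, 0.133, 0, 0, -0.18, 0.41, 0.107, 0, 0, -0.18, 0.21, 0.055, 0, 0, -0.18, 0, 0, 0, 0, -0.18]}}

```text
time_s: 17.3
tcp_pos: [0.5448, 0.2984, 0.2184]
eef_rot: [-180.0, -0.0, 14.5]
contact_force: [-0.0, -0.9, -1.1]
gripper_width: 0.0516
```

{"name": "carry_out", "arguments": {"commands": [0, 0, -0.2, 0, -0.18, 0, 0, -0.3, 0, -0.18, 0, 0, -0.2, 0, -0.18, 0, 0, -0.1, 0, -0.18, 0, 0, -0.05, 0, -0.18, 0, 0, 0, 0, -0.18]}}

```text
time_s: 17.9
tcp_pos: [0.5438, 0.2982, 0.1837]
eef_rot: [180.0, 0.0, 14.5]
contact_force: [0.1, -0.4, -1.5]
gripper_width: 0.0517
```

{"name": "carry_out", "arguments": {"commands": [0, 0, -0.05, 0, -0.18, 0, 0, -0.025, 0, -0.18, 0, 0, 0, 0, -0.18]}}

```text
time_s: 18.2
tcp_pos: [0.5439, 0.2983, 0.181]
eef_rot: [-180.0, -0.0, 14.5]
contact_force: [-1.0, 0.2, -1.4]
gripper_width: 0.0516
```

```bash
python3 - <<'E'
from h import *
s=telemetry.get_state();print(s['time_s'],s['tcp_pos'],s['eef_rot'],s['contact_force'],s['moment'],s['gripper_width'])
E
```

```text
18.2 [0.54386934 0.2982585  0.18096592] [-1.79996711e+02 -2.03587501e-03  1.44986093e+01] [-0.96407556  0.20000646 -1.35882859] [-0.0549399  -0.05897148  0.05876198] 0.051645227138189524
```

{"name": "carry_out", "arguments": {"commands": [0, 0, -0.02, 0, -0.18, 0, 0, 0, 0, -0.18]}}

```text
time_s: 18.4
tcp_pos: [0.5439, 0.2982, 0.1801]
eef_rot: [-180.0, -0.0, 14.5]
contact_force: [-0.3, -0.2, -1.5]
gripper_width: 0.0519
```

{"name": "carry_out", "arguments": {"commands": [0, 0, -0.02, 0, -0.18, 0, 0, 0, 0, -0.18]}}

```text
time_s: 18.6
tcp_pos: [0.544, 0.2983, 0.1799]
eef_rot: [-180.0, -0.0, 14.5]
contact_force: [-1.7, -0.4, 3.2]
gripper_width: 0.052
```

{"name": "carry_out", "arguments": {"commands": [0, 0, -0.015, 0, -0.18, 0, 0, 0, 0, -0.18]}}

```text
time_s: 18.8
tcp_pos: [0.5443, 0.2983, 0.1796]
eef_rot: [-180.0, -0.1, 14.5]
contact_force: [-0.8, -1.5, 4.8]
gripper_width: 0.0515
```

The tongs are seated on the bar: vertical force rose about 6 N at nearly the original height, with little side force. I'll open slowly and rise.

{"name": "carry_out", "arguments": {"commands": [0, 0, 0, 0, -0.2, 0, 0, 0, 0, -0.23, 0, 0, 0, 0, -0.3, 0, 0, 0, 0, -0.45, 0, 0, 0, 0, -0.8, 0, 0, 0, 0, -1, 0, 0, 0, 0, -1, 0, 0, 0, 0, -1]}}

```text
time_s: 19.6
tcp_pos: [0.5439, 0.2982, 0.1787]
eef_rot: [180.0, 0.0, 14.5]
contact_force: [-1.1, -0.0, 0.7]
gripper_width: 0.086
```

{"name": "carry_out", "arguments": {"commands": [0, 0, 0.3, 0, -1, 0, 0, 0.6, 0, -1, 0, 0, 0.8, 0, -1, 0, 0, 0.9, 0, -1, 0, 0, 0.9, 0, -1, 0, 0, 0.5, 0, -1, -0.5, 0, 0, 0, -1, -0.8, 0, 0, 0, -1]}}

```text
time_s: 20.4
tcp_pos: [0.4924, 0.2983, 0.3399]
eef_rot: [-180.0, -0.1, 14.4]
contact_force: [-1.3, 0.7, 0.6]
gripper_width: 0.0877
```

{"name": "carry_out", "arguments": {"commands": [-0.8, 0.5, 0, 0, -1, -0.5, 0.8, 0, 0, -1, 0, 0.8, 0, 0, -1, 0, 0.8, 0, 0, -1, 0, 0.4, 0, 0, -1, 0, 0, 0, 0, -1]}}

```text
time_s: 21.0
tcp_pos: [0.4396, 0.4319, 0.3386]
eef_rot: [180.0, 0.0, 14.6]
contact_force: [0.1, -1.2, -1.5]
gripper_width: 0.0876
```

```bash
python3 - <<'E'
from h import *
s=telemetry.get_state();print(s['time_s'],s['tcp_pos'],s['contact_force'],s['gripper_width'])
a=snap('scene','s10');c=snap('top','t10')
f=lambda im,x,y,w,h,k:cv2.resize(im[y:y+h,x:x+w,::-1],None,fx=k,fy=k,interpolation=cv2.INTER_CUBIC)
A=f(a['frame'],290,60,160,190,3)
B=np.vstack([f(c['frame'],140,180,80,71,4),f(c['frame'],270,180,80,71,4)])
B=cv2.resize(B,(int(B.shape[1]),570));cv2.imwrite('pics/c10.png',np.hstack([A,B[:, :320]]))
o=np.load('pics/t0.npz')['frame'].astype(int);d=np.abs(o-c['frame'].astype(int)).max(2)>50
n,l,st,ce=cv2.connectedComponentsWithStats(d.astype(np.uint8));print([(tuple(x[:5])) for x in st[1:] if x[4]>15])
E
```

```text
21.0 [0.43963571 0.43191452 0.33858113] [ 0.13984919 -1.18821411 -1.53349722] 0.08761664928805014
[(np.int32(430), np.int32(230), np.int32(6), np.int32(7), np.int32(37)), (np.int32(0), np.int32(249), np.int32(99), np.int32(74), np.int32(2956)), (np.int32(134), np.int32(257), np.int32(20), np.int32(32), np.int32(479)), (np.int32(50), np.int32(267), np.int32(14), np.int32(5), np.int32(28)), (np.int32(44), np.int32(310), np.int32(29), np.int32(43), np.int32(204)), (np.int32(0), np.int32(342), np.int32(36), np.int32(58), np.int32(579)), (np.int32(92), np.int32(370), np.int32(87), np.int32(30), np.int32(1017)), (np.int32(90), np.int32(396), np.int32(9), np.int32(4), np.int32(18))]
```

View pics/c10.png

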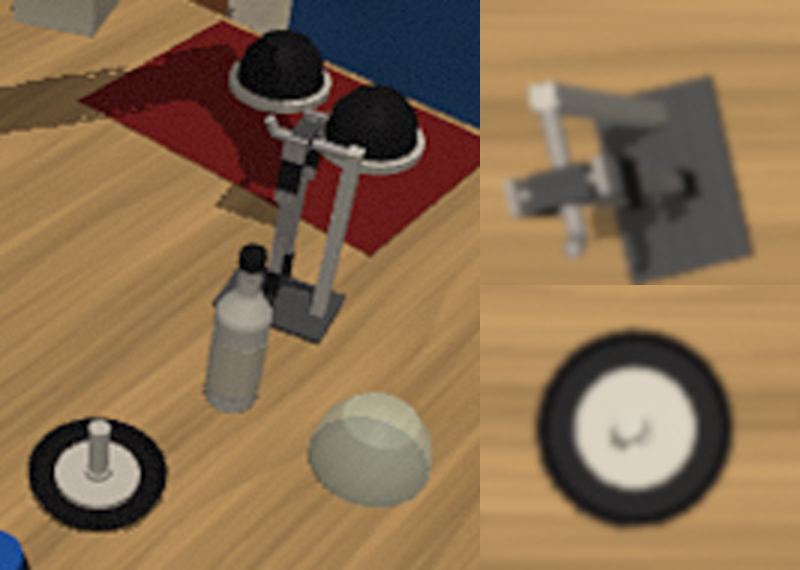

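The tongs hang on the bar, the spacer stands upright mid-pad, and the bottle, puck and pins are unchanged in the top-view difference. I'll hand the job in.

```bash
python3 -c "
from plant import r
print(r.close_job())"
```

```text
the job is handed in; nothing more can be done
None
```

The job is done and handed in at about 21 s of the 72 s allowed. I took the tongs off the hook and drew the wide-foot spacer out of the pocket nearest the robot. I stood it on the lamp-base pad, let go of it, and hung the tongs back on the hook.

- **Final pictures:** The spacer stands upright near the middle of the pad and the tongs sit on the bar as at the start. A top-view comparison with the start shows no change at the bottle, puck, dome, block or pins. The only differences are the missing spacer and areas on the robot's side of the picture, which I took to be the arm and its shadow.
- **Forces:** The readings stayed within about 6 N, and the gripper was clear of everything at hand-in.
- **Disagreements:**
  - My first wrist-camera correction at the hook was about 1 mm too far, giving a 4 N side load on the first grip. I shifted back before lifting.
  - The tongs sat about 3 mm off the tool axis along the bar, and I allowed for that when gripping the spacer.
  - The squeezed grip on the spacer read 40.3 mm where 42 mm was expected; I put that down to the rubber facings giving, and the spacer held.

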